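Snug up and clamp a fridge door-shelf divider

ROBOT

A 7-joint arm with a two-finger parallel gripper is mounted at the origin on the work surface. World frame = base frame: x ahead of the robot, y to its left, z up, the work surface at z = 0. Lengths are in m, angles in rad, forces in N, time in s.
With the tool pointing down it reaches from about 0.425 to 0.925 m from the base axis. Payload 6.8 kg.
Tool frame: the origin (TCP) lies midway between the tips of the shut fingers; the grasp point (between the pads) lies 19 mm behind it; z points along the fingers, y is the direction in which the jaws open and shut (so a half turn about z gives the same grasp; the last joint's range is limited). The gripper opens to 88 mm and grips with 3 to 60 N. Pads are 20 mm wide; open, the fingers measure 115 mm over their backs; the gripper's body (75 mm by 178 mm) begins 61 mm behind the grasp point.
Start: joints at [1.003, 0.477, 0.022, 1.555, -0.011, 1.109, -0.083], TCP at [0.3, -0.605, 0.223] pointing down, gripper open.
Joint ranges: [-2.96, 2.96], [-0.34, 2.1], [-1.41, 1.46], [0.24, 2.44], [-1.37, 4.51], [0.17, 1.92], [-2.96, 2.96]. Speed limits (rad/s): [2.39, 2.39, 3.14, 3.14, 3.14, 3.14, 3.14].

INTERFACE

Orientations are given as a unit quaternion [w, x, y, z].
In Python, from bench import status, vision, ticket gives the robot as it stands.
- The arm moves only by the tool play_rows, never from a script. Its argument "targets" is one flat list of numbers, 7 for each row, row after row: the shift along the tool's x, y, z in mm, then the turn, a rotation vector about the tool's x, y, z in degrees, then the closure, from 0 (fully open) to 1 (shut). A call has 1 to 12 rows; each row is the pose to reach, as a shift and turn from the pose measured when the call began, along the tool's axes at that moment; what a row does not reach only later rows make up. A row lasts 1/12 s, in which the tool goes at most 41.7 mm and 7.16 degrees, less where a joint would pass 70% of its speed; a pose out of reach is approached as far as the arm can. A call with a gripper value outside its range is refused whole. The fingers move at their own pace and stop on an object; "newtons" is the grip in N (left out, the last holds). Time passes only in rows, so rows that repeat a pose let the fingers close. It gives the time, the measured TCP pose, the force and the opening at its end, in the units of the state.
- status.state(): the state, without advancing time (a new reading comes with each control period).
- vision.grab_frame(name): name is "scene" or "top" or "wrist"; returns (picture, depth): 384x512x3 uint8, red, green, blue; 384x512 float32, m along the optical axis (not along the pixel's ray), 0 where there is no reading.
- vision.camera_model(name): a dict with "K" (3x3 intrinsics, pixels), "distortion" ([k1, k2, p1, p2, k3] as OpenCV has them; the pictures are not rectified), "rvec" (rotation vector, rad) and "tvec" (3), from world to camera coordinates, as OpenCV has them; the wrist camera has in their place "hand_eye" (4x4, takes a point from camera to tool coordinates, whose origin is the TCP and whose axes are the flange's). Camera axes: x right, y down, z forward; pixel columns grow to the right and rows downward; lengths in m; the calibration is good to about 2 mm. A picture is of the moment at which its call begins: read the wrist's pose just before it. camera_model takes no time and is no camera call.
- ticket.job_done(): hands the job in, once; it reports no verdict.
The state is a dict: "clock": time; "joints": joint angles; "qvel": joint speeds; "joint_efforts": joint torques, N m; "ee_pos": TCP position; "ee_rot": TCP orientation; "contact_force": force on the tool from outside, world axes, zero at the start; "moment": the same for the moment, N m; "finger_gap": opening from 0.0 (shut) to 1.0 (fully open).
Only numpy, scipy, OpenCV 4.12 (cv2) and the standard library are available. Lean on these libraries where they do the work, as an engineer would, in place of code of your own. Each camera call takes 0.05 s, during which the arm holds its last target. There are 200 camera calls.

TASK

The divider of this fridge door shelf is loose. With the fingertips only, push the divider along its rod to the left until it rests against the jar, without shoving the jar along, then turn the three-winged screw on top of it clockwise, stroking its wings again and again, until it is fully home against its stop. Pick nothing up, leave all the jars and other things standing where they are, and finish with the hand clear.

Things in the scene. Friction and masses are not known exactly. Their poses are not given: they have to be found in the camera images.
- shelf: White fridge door shelf fixed on the counter, 140 (x) x 420 (y) x 122 mm high. Origin under its centre; x points away from the robot to its back panel, y along its length to the left, z up. Floor 6 mm thick; clear front wall 36 mm high; end walls 51 mm high (92 mm in the 30 mm next to the back panel). A steel rod 12 mm thick runs along y at x = 50, z = 78 mm.
- guard_bar (a point): Mid length of the steel guard bar, 8 mm thick, that runs along y over the shelf's white back panel on two end posts, its axis 118 mm above the counter. Its near side passes 38 mm behind the screw's axis at the wings' height, so a finger cannot pass behind the screw, only round its robot side. The panel below it is 5 mm thick, inner face at shelf x = 65 mm, top at 92 mm.
- divider (a joint): Slide of the divider along the shelf's +y (m), 0 to 0.20, 0 at the right. It slides stiffly (about 5 N) and stays where it is left; it gets no stiffer when the screw is tight, so pushing hard on the screw's stop can still shift it. It is a white block with a grey plate 4 mm thick hanging from its left (+y) side, the plate 90 mm wide in x, from z = 14 to 96 mm above the counter.
- push_face (a point): Centre of the divider block's right (-y) face, a good place to push, 84 mm above the counter, 32 mm to the right of the screw's axis. The block is 64 x 64 mm, from 31 mm on the robot side of the screw's axis to 33 mm behind it, and from z = 70 to 98 mm. Axes parallel to the shelf's.
- divider_face (a point): Point on the left (+y) face of the divider's grey plate, the face that meets the jar, 84 mm above the counter, 36 mm to the left of the screw's axis. Axes parallel to the shelf's; moves with the divider.
- screw_axis (a point): Point on the screw's vertical axis at the wings' mid height, 114 mm above the counter. Axes parallel to the shelf's; does not turn with the screw. The dark steel screw has a hub 18 mm across and three equal upright wings 120 degrees apart, each 6 mm thick, reaching 34 mm from the axis, from z = 105 to 123 mm above the counter.
- screw (a joint): Turn of the screw (rad), growing clockwise from above; 6.28 is home against its stop; it starts at 0 to 1.5. It turns in place without rising or sinking, with a drag of 0.04 N m, and stays where it is left. Seen from above, counter-clockwise positive, the wings point at 135 degrees minus this angle from the shelf's +x axis, and that plus and minus 120 degrees.
- jar: Glass jar with a dark steel lid and a paper label, 72 mm across, 95 mm high, about 0.4 kg, standing loose on the shelf's floor to the left of the divider; the one the divider must meet. Origin at the centre of its underside.
- spice: Small amber spice jar with a green lid, 42 mm across, 78 mm high, in the shelf's left end beyond the jar; leave it alone. Origin under its centre.
- tub: Low white round tub, 52 mm across, 50 mm high, in the shelf's right end; leave it alone. Origin under its centre.
- sauce: Tall red plastic sauce bottle with white cap, 60 mm across, 190 mm high, on the counter behind the shelf; leave it alone. Origin under its centre.
- carton: Pale drink carton, 65 x 65 x 180 mm, on the counter behind the shelf; leave it alone. Origin under its centre.
- mug: White mug, 80 mm across, 90 mm high, on the counter left of the shelf; leave it alone. Origin under its centre.
- can: Metal can, 66 mm across, 110 mm high, on the counter right of the shelf; leave it alone. Origin under its centre.

How it is judged:
On the way, in this order (a step that is already met when the one before it is completed fails the run):
1. the divider's plate rests against the jar (gap under 6 mm) (y of jar in the frame of divider_face below 0.042 m), for 0.2 s.
2. then the screw is turned home (within 0.2 rad of its stop) (value of joint screw above 6.08 rad), for 0.2 s.
At the end, for the whole second after the job is handed in: The gap between the divider's plate and the jar is under 6 mm, the screw is within 0.2 rad of its stop, the jar stands upright within 18 mm of where it started, and the other jars and things are within 25 mm of where they were (y of jar in the frame of divider_face below 0.042 m and value of joint screw above 6.08 rad and velocity of joint screw below 0.1 rad/s and distance of jar from where it was at the start of the episode below 0.018 m and angle between jar's own z axis and vertical below 0.1 rad and linear speed of jar below 0.02 m/s and distance of each of tub, spice, sauce, carton, mug, can from where it was at the start of the episode below 0.025 m); the robot touches nothing.
It fails at once if the shelf, divider or screw is pushed with the arm or the hand's body instead of the fingers (contact force between the arm and shelf above 5 N).
It fails at once if the jar is shoved more than 18 mm (distance of jar from where it was at the start of the episode above 0.018 m).
It fails at once if the jar is lifted off the shelf's floor (height (world z) of jar above 0.014 m).
It fails at once if the jar is tipped (angle between jar's own z axis and vertical above 0.3 rad).
It fails at once if another thing is moved or lifted (distance of any of tub, spice, sauce, carton, mug, can from where it was at the start of the episode above 0.025 m).
It also fails if it takes over 58 s, if anything falls off the work surface, if the arm or the gripper's body presses on something with over 40 N, if the wrist force passes 120 N, or if a joint passes its speed limit or range.

## Working session

There is one attempt and no reset: what is moved stays moved. The work goes in short steps, Python scripts to look and compute and a tool call to move; the robot and the scene stay as the last step left them, time stands still between calls to the robot, and variables do not carry over. Pictures are saved under pics/ and viewed, about 8 in all and at most 12, crops included, and the job is handed in when it is done.

Besides the shell and the picture viewer there is one more tool, called after ">>>" by a JSON object that holds its "api" and its "payload", one argument or row to a line. play_rows: Moves the arm, as the interface text tells. Its arguments: {"type":"object","properties":{"targets":{"type":"array"},"newtons":{"type":"number"}},"required":["targets"]}

```bash
mkdir -p pics; ls
cat > h.py <<'E'
import numpy as np, cv2
from bench import status, vision
def cam(n):
    m=vision.camera_model(n);K=np.array(m["K"]);d=np.array(m["distortion"],float)
    if n=="wrist":
        from scipy.spatial.transform import Rotation as Ro
        s=status.state();q=s["ee_rot"];T=np.eye(4);T[:3,:3]=Ro.from_quat([q[1],q[2],q[3],q[0]]).as_matrix();T[:3,3]=s["ee_pos"]
        W=T@np.array(m["hand_eye"]);R=W[:3,:3].T;t=-R@W[:3,3]
    else:
        R=cv2.Rodrigues(np.array(m["rvec"],float))[0];t=np.array(m["tvec"],float).ravel()
    return K,d,R,t
def rayplane(c,uv,z):
    K,d,R,t=c;uv=np.array(uv,float).reshape(-1,1,2)
    p=cv2.undistortPoints(uv,K,d).reshape(-1,2);D=np.c_[p,np.ones(len(p))]@R;C=-R.T@t
    return C+D*((z-C[2])/D[:,2])[:,None]
def cloud(c,dep):
    K,d,R,t=c;v,u=np.mgrid[:dep.shape[0],:dep.shape[1]]
    p=cv2.undistortPoints(np.stack([u,v],-1).reshape(-1,1,2).astype(float),K,d).reshape(-1,2)
    X=np.c_[p,np.ones(len(p))]*dep.reshape(-1,1);return ((X-t)@R).reshape(*dep.shape,3)
def proj(c,X):
    K,d,R,t=c;return cv2.projectPoints(np.array(X,float).reshape(-1,3),cv2.Rodrigues(R)[0],t,K,d)[0].reshape(-1,2)
E
python3 - <<'E'
from h import *
print(status.state())
for n in("scene","top"):
    c=cam(n);im,d=vision.grab_frame(n);cv2.imwrite(f"pics/{n}0.png",cv2.resize(im[:,:,::-1],(800,600)));np.savez(f"{n}0.npz",im=im,d=d);print(n,-c[2].T@c[3],c[0][0,0],d.min(),d.max())
E
```

```text
pics
{'clock': 0.0, 'joints': array([ 1.00291036,  0.4777746 ,  0.02232142,  1.55639846, -0.01151338,
        1.10930426, -0.08310567]), 'qvel': array([ 8.00691786e-04,  2.56409616e-05, -4.76642173e-04, -1.05189599e-03,
        8.56188460e-04,  6.35503951e-04,  6.37667213e-04]), 'joint_efforts': array([ 2.44317116e-04, -5.82842410e+01,  1.53501414e+00, -2.72604167e+01,
       -5.42991597e-02,  1.68252632e-02,  1.76441354e-04]), 'ee_pos': array([ 0.29927979, -0.60437837,  0.22172084]), 'ee_rot': array([-8.41357727e-04,  9.73687359e-01,  2.27886275e-01, -2.52818660e-04]), 'contact_force': array([-0.35095023,  0.3899844 ,  0.5174847 ]), 'moment': array([ 0.02100049, -0.04522117, -0.01133737]), 'finger_gap': 1.0037153879115557}
scene [ 1.19590254 -0.53695504  0.98381515] 348.9225270500425 0.0 3.4559896
top [0.45107303 0.00649924 1.4316584 ] 430.58474315418573 0.0 2.341831
```

View pics/top0.png

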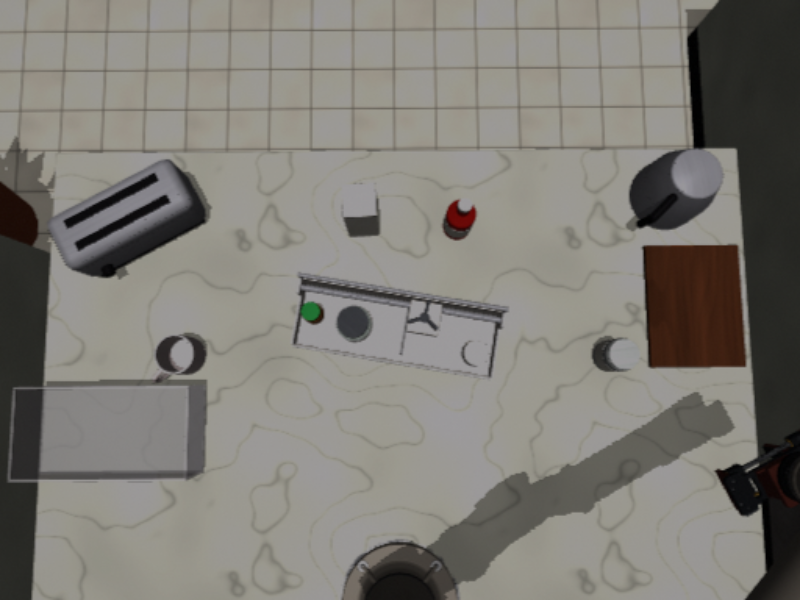

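View pics/scene0.png

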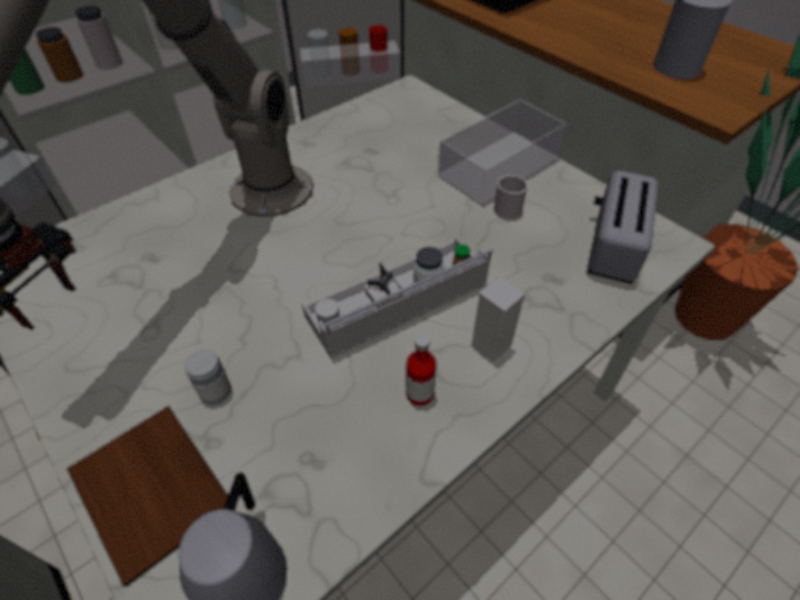

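The top view shows the shelf with its bar running from about (300,277) to (507,310), the dark lid at (353,322), the screw at (424,317) and the grey plate at x≈404. The scene view agrees, with the sauce bottle and carton behind the shelf.

Run:
```python
from h import *
z=np.load("top0.npz");im,d=z["im"],z["d"];c=cam("top");P=cloud(c,d)
s=.64
g=im.astype(int).max(2)
r0,r1,c0,c1=165,250,180,335
crop=im[r0:r1,c0:c1];cv2.imwrite("pics/crop0.png",cv2.resize(crop[:,:,::-1],None,fx=5,fy=5,interpolation=cv2.INTER_CUBIC))
m=np.zeros(g.shape,np.uint8);m[r0:r1,c0:c1]=(g<95)[r0:r1,c0:c1]
n,l,st,ce=cv2.connectedComponentsWithStats(m)
for i in range(1,n):
    if st[i,4]>15: print(st[i],ce[i],"z115",rayplane(c,ce[i],.114).round(4),"z95",rayplane(c,ce[i],.095).round(4),"depthmed",np.median(P[l==i],0).round(3))
# cloud heights: guard bar points
for lo,hi in((.110,.13),(.085,.1),(.04,.056)):
    Q=P[r0:r1,c0:c1].reshape(-1,3);Q=Q[(Q[:,2]>lo)&(Q[:,2]<hi)];print(lo,len(Q),Q.min(0).round(3),Q.max(0).round(3))
# line: shelf front wall/ back edge : all points >.025 -> minAreaRect
Q=P[r0:r1,c0:c1].reshape(-1,3);Q=Q[(Q[:,2]>.02)&(Q[:,2]<.13)]
print(cv2.minAreaRect(Q[:,:2].astype(np.float32)*1000))
np.set_printoptions(suppress=True)
```

```text
[192 177 132  35 594] [258.18013468 192.03872054] z115 [[ 0.6033 -0.0138  0.114 ]] z95 [[ 0.6055 -0.0141  0.095 ]] depthmed [ 0.611 -0.024  0.073]
[188 185   8  35  75] [191.42666667 200.25333333] z115 [[0.5793 0.1916 0.114 ]] z95 [[0.5812 0.1942 0.095 ]] depthmed [0.588 0.201 0.042]
[195 194  12  14  56] [202.91071429 202.03571429] z115 [[0.5736 0.1562 0.114 ]] z95 [[0.5754 0.1584 0.095 ]] depthmed [0.575 0.159 0.057]
[216 196  22  22 357] [226.07843137 206.07563025] z115 [[0.5606 0.0851 0.114 ]] z95 [[0.5622 0.0862 0.095 ]] depthmed [0.562 0.086 0.102]
[313 206   8  35  65] [315.93846154 220.33846154] z115 [[ 0.515  -0.1896  0.114 ]] z95 [[ 0.5159 -0.1924  0.095 ]] depthmed [ 0.521 -0.203  0.022]
[296 220   6  14  17] [297.23529412 227.47058824] z115 [[ 0.4936 -0.132   0.114 ]] z95 [[ 0.4943 -0.134   0.095 ]] depthmed [ 0.495 -0.14   0.021]
0.11 438 [ 0.546 -0.219  0.11 ] [0.657 0.193 0.13 ]
0.085 733 [ 0.503 -0.216  0.085] [0.652 0.2   0.1  ]
0.04 324 [ 0.449 -0.213  0.04 ] [0.651 0.217 0.056]
((553.2496948242188, -0.7375946044921875), (421.32183837890625, 143.1571044921875), 80.0693588256836)
```

View pics/crop0.png

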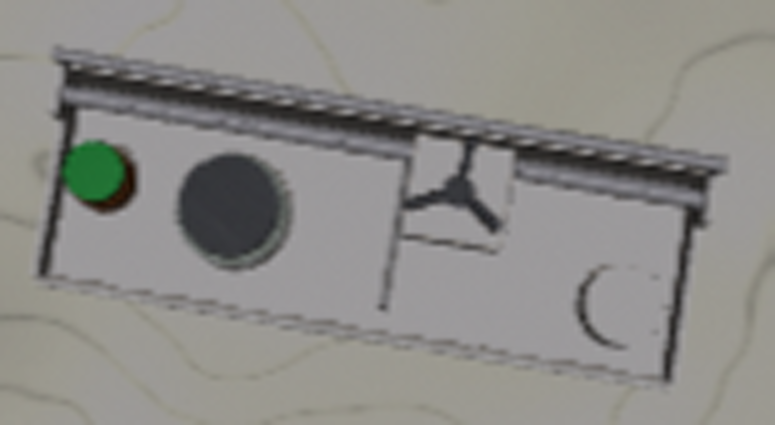

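The crop shows the screw hub at crop pixel (457,190). The wing tips are at about (470,143), (403,206) and (498,228), the plate runs along x≈395, and the lid is at (232,208).

```bash
cat >> h.py <<'E'
YAW=np.deg2rad(-9.93)
def sh(v): # world xy -> shelf-axis components
    v=np.atleast_2d(v)[:,:2];c,s=np.cos(YAW),np.sin(YAW);return np.c_[v@[c,s],v@[-s,c]]
def wd(v):
    v=np.atleast_2d(v);c,s=np.cos(YAW),np.sin(YAW);return np.c_[v@[c,-s],v@[s,c]]
E
python3 - <<'E'
from h import *
np.set_printoptions(suppress=True,precision=4)
z=np.load("top0.npz");im,d=z["im"],z["d"];c=cam("top");P=cloud(c,d)
# guard bar line fit: points z .112-.125 in back region
Q=P[165:250,180:335].reshape(-1,3);Q=Q[(Q[:,2]>.108)&(Q[:,2]<.128)]
vx=cv2.fitLine(Q[:,:2].astype(np.float32),cv2.DIST_HUBER,0,.01,.01).ravel();print("bar yaw",np.rad2deg(np.arctan2(vx[0],vx[1])),vx)
f=lambda L:[(180+x/5-.4,165+y/5-.4) for x,y in L]
W=rayplane(c,f([(457,190),(470,143),(403,206),(498,228)]),.123)
print("screw",W);D=sh(W[1:]-W[0]);print(D,np.rad2deg(np.arctan2(D[:,1],D[:,0])),np.hypot(*D.T))
C=np.array([.5532,-.0007]);print("screw shelf",sh(W[:1,:2]-C))
J=rayplane(c,[226.08,206.08],.095)[0];print("jar",J,sh(J[:2]-C),"jar rel screw",sh(J-W[0]))
pl=rayplane(c,f([(405,165),(383,308)]),.096);print("plate",sh(pl-W[0]))
bl=rayplane(c,f([(414,140),(516,150),(500,250),(402,236)]),.098);print("block",sh(bl-W[0]))
E
```

```text
bar yaw 10.388858 [ 0.1803  0.9836  0.6124 -0.0482]
screw [[ 0.5695 -0.0525  0.123 ]
 [ 0.5983 -0.0608  0.123 ]
 [ 0.56   -0.0195  0.123 ]
 [ 0.5461 -0.0772  0.123 ]]
[[ 0.0298 -0.0032]
 [-0.0151  0.0309]
 [-0.0188 -0.0283]] [  -6.1659  116.0579 -123.5505] [0.03   0.0344 0.034 ]
screw shelf [[ 0.025  -0.0482]]
jar [0.5622 0.0862 0.095 ] [[-0.0061  0.0872]] jar rel screw [[-0.0311  0.1354]]
plate [[ 0.0127  0.0337]
 [-0.0773  0.0326]]
block [[ 0.0289  0.0307]
 [ 0.0332 -0.033 ]
 [-0.03   -0.033 ]
 [-0.0315  0.0283]]
```

>>> {"api": "play_rows", "payload": {
  "targets": [40, -29, -3, 0, 0, 4, 1, 80, -57, -6, 0, 0, 8, 1, 116, -83, -8, 0, 0, 12, 1, 152, -109, -10, 0, 0, 16, 1, 188, -134, -12, 0, 0, 20, 1, 224, -160, -14, 0, 0, 23, 1, 260, -186, -16, 0, 0, 26, 1, 296, -211, -18, 0, 0, 29, 1, 332, -237, -20, 0, 0, 32, 1, 368, -263, -22, 0, 0, 34, 1, 408, -291, -25, 0, 0, 36, 1, 446, -318, -28, 0, 0, 36.4, 1],
  "newtons": 30
}}

```text
clock: 1.1
ee_pos: [0.5351, -0.1624, 0.2472]
ee_rot: [-0.001, 0.996, -0.089, -0.001]
contact_force: [-0.3, -0.2, 0.2]
finger_gap: 0.127
```

```bash
cat > look.py <<'E'
from h import *
import sys
def rel():
    s=status.state();p=np.array(s["ee_pos"]);q=s["ee_rot"];S=np.array([.5695,-.0525])
    yaw=np.rad2deg(2*np.arctan2(q[2],q[1]));print("t",round(s["clock"],2),"pos",p.round(4),"relscrew0",(sh(p[:2]-S)*1000).round(1),"yaw",round(yaw,2),"q",np.round(q,3),"F",np.round(s["contact_force"],1),"gap",round(s["finger_gap"],3))
if __name__=="__main__":
    rel();n=sys.argv[1];c=cam(n);im,d=vision.grab_frame(n);np.savez(sys.argv[2]+".npz",im=im,d=d)
    cv2.imwrite(f"pics/{sys.argv[2]}.png",cv2.resize(im[:,:,::-1],(768,576)))
    print(proj(c,[[.5695,-.0525,.123]])*1.5)
E
python3 look.py wrist w1
```

```text
t 1.1 pos [ 0.5351 -0.1624  0.2472] relscrew0 [[ -15.  -114.2]] yaw -10.16 q [-0.001  0.996 -0.089 -0.001] F [-0.3 -0.2  0.2] gap 0.127
[[231.39207708 257.73012805]]
```

View pics/w1.png

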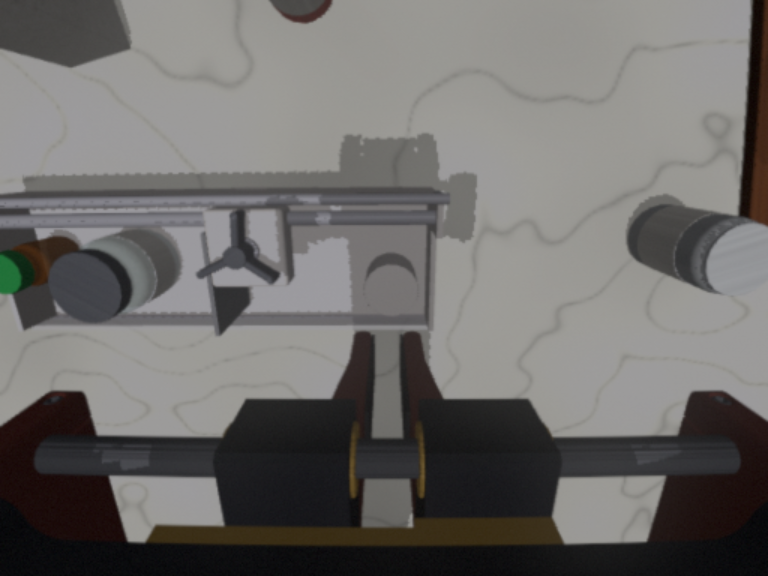

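The wrist view shows the screw hub at (237,257), within 6 px of the prediction. The wings, plate and jar lid (90,285) are clear, and the fingers are still closing.

>>> {"api": "play_rows", "payload": {
  "targets": [14, -46, 0, 0, 0, 0, 1, 14, -46, 0, 0, 0, 0, 1, 14, -46, 40, 0, 0, 0, 1, 14, -46, 75, 0, 0, 0, 1, 14, -46, 100, 0, 0, 0, 1, 14, -46, 100, 0, 0, 0, 1, 14, -46, 100, 0, 0, 0, 1]
}}

```text
clock: 1.73
ee_pos: [0.5603, -0.1088, 0.1472]
ee_rot: [-0.003, 0.997, -0.082, -0.001]
contact_force: [0.4, -0.2, 1.1]
finger_gap: 0.005
```

```bash
python3 look.py wrist w2
```

```text
t 1.73 pos [ 0.5603 -0.1088  0.1472] relscrew0 [[  0.6 -57.1]] yaw -9.46 q [-0.003  0.997 -0.082 -0.001] F [ 0.4 -0.2  1.1] gap 0.005
[[273.31273768 331.2768693 ]]
```

View pics/w2.png

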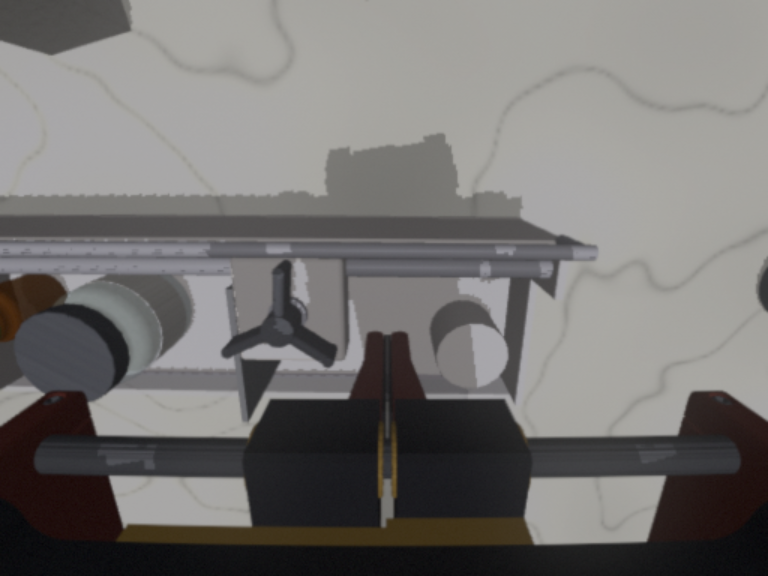

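The wrist view shows the hub at about (283,326), with wing tips at (282,265), (228,352) and (332,360). The fingers are shut at (388,340), just right of the block's right edge at x≈347.

Run:
```python
from h import *
np.set_printoptions(suppress=True,precision=4)
c=cam("wrist");print(np.c_[c[0],c[3]])
P=rayplane(c,np.array([(283,326),(284,265),(228,351),(333,359)])/1.5,.123);print(P)
D=sh(P[1:]-P[0]);print(D,np.rad2deg(np.arctan2(D[:,1],D[:,0])),np.hypot(*D.T))
b=rayplane(c,np.array([(347,350),(346,260)])/1.5,.098);print("blk right",sh(b-P[0]))
tip=rayplane(c,np.array([(370,334),(407,334)])/1.5,.148);print("tips",sh(tip-P[0]),"tcp",sh(status.state()["ee_pos"][:2]-P[0][:2]))
L=np.load("w2.npz");Q=cloud(c,L["d"]);print([Q[int(v/1.5),int(u/1.5)] for u,v in((283,325),(300,345),(240,250),(75,350),(380,338))])
b=rayplane(c,np.array([(20,252),(560,252)])/1.5,.118);e=b[1]-b[0];print("bar yaw",np.rad2deg(np.arctan2(e[0],e[1])))
```

```text
[[264.462    0.     257.7757  -0.0146]
 [  0.     264.462  190.5844   0.5308]
 [  0.       0.       1.       0.4947]]
[[ 0.5724 -0.0578  0.123 ]
 [ 0.6039 -0.0662  0.123 ]
 [ 0.5632 -0.0253  0.123 ]
 [ 0.5497 -0.0793  0.123 ]]
[[ 0.0325 -0.0029]
 [-0.0147  0.0304]
 [-0.0187 -0.0252]] [  -5.0613  115.7902 -126.5947] [0.0326 0.0338 0.0314]
blk right [[-0.026  -0.0299]
 [ 0.029  -0.0307]]
tips [[ 0.0074 -0.0461]
 [ 0.0075 -0.0627]] tcp [[-0.0017 -0.0523]]
[array([ 0.5746, -0.0585,  0.1257]), array([ 0.5611, -0.0644,  0.1244]), array([ 0.6153, -0.047 ,  0.1232]), array([0.5695, 0.0787, 0.1012]), array([ 0.5731, -0.1092,  0.1562])]
bar yaw -170.4192564340005
```

>>> {"api": "play_rows", "payload": {
  "targets": [0, 3, 20, 0, 0, 0.5, 1, 0, 4, 50, 0, 0, 0.5, 1, 0, 4, 65, 0, 0, 0.5, 1, 0, 4, 65, 0, 0, 0.5, 1, 0, 4, 65, 0, 0, 0.5, 1, 0, 4, 65, 0, 0, 0.5, 1]
}}

```text
clock: 2.28
ee_pos: [0.563, -0.1129, 0.0862]
ee_rot: [-0.003, 0.996, -0.087, 0.003]
contact_force: [-0.7, 0.5, 0.6]
finger_gap: 0.008
```

```bash
python3 look.py top t2;python3 - <<'E'
from look import rel
rel()
E
```

```text
t 2.28 pos [ 0.563  -0.1129  0.0862] relscrew0 [[  4.  -60.6]] yaw -9.99 q [-0.003  0.996 -0.087  0.003] F [-0.7  0.5  0.6] gap 0.008
[[406.50218142 303.92253492]]
t 2.33 pos [ 0.5629 -0.1128  0.0862] relscrew0 [[  3.9 -60.5]] yaw -9.99 q [-0.003  0.996 -0.087  0.003] F [-0.3 -0.6  0.1] gap 0.0
```

>>> {"api": "play_rows", "payload": {
  "targets": [0, -6, 3, 0, 0, 0, 1, 0, -11, 4, 0, 0, 0, 1, 0, -16, 4, 0, 0, 0, 1, 0, -21, 4, 0, 0, 0, 1, 0, -26, 4, 0, 0, 0, 1, 0, -31, 4, 0, 0, 0, 1, 0, -36, 4, 0, 0, 0, 1, 0, -41, 4, 0, 0, 0, 1, 0, -46, 4, 0, 0, 0, 1, 0, -50, 4, 0, 0, 0, 1, 0, -53, 4, 0, 0, 0, 1, 0, -55, 4, 0, 0, 0, 1]
}}

```text
clock: 3.33
ee_pos: [0.5726, -0.0593, 0.0828]
ee_rot: [-0.003, 0.996, -0.087, 0.003]
contact_force: [-0.6, -5.3, 3.1]
finger_gap: 0.004
```

```bash
python3 look.py wrist w3; python3 look.py top t3
python3 - <<'E'
import cv2,numpy as np
im=np.load("t3.npz")["im"][165:250,180:335,::-1]
cv2.imwrite("pics/t3c.png",cv2.resize(im,None,fx=5,fy=5,interpolation=cv2.INTER_CUBIC))
a=cv2.imread("pics/w3.png");b=cv2.imread("pics/t3c.png");b=cv2.resize(b,(768,421));cv2.imwrite("pics/m3.png",cv2.resize(np.vstack([a[150:520],b]),None,fx=.75,fy=.75))
E
```

```text
t 3.33 pos [ 0.5726 -0.0593  0.0828] relscrew0 [[ 4.3 -6.2]] yaw -10.01 q [-0.003  0.996 -0.087  0.003] F [-0.6 -5.3  3.1] gap 0.004
[[365.42205342 415.1185447 ]]
t 3.38 pos [ 0.5727 -0.0588  0.0828] relscrew0 [[ 4.3 -5.6]] yaw -9.99 q [-0.003  0.996 -0.087  0.003] F [-0.4 -5.4  3.2] gap 0.01
[[406.50218142 303.92253492]]
```

View pics/m3.png

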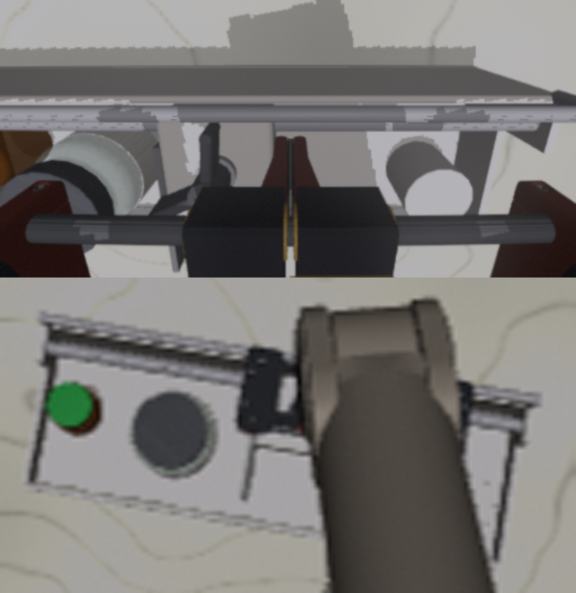

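The upper half (wrist) shows the fingers against the block's right face. The lower half (top) shows the plate's near end at (246,498), the lid at (173,433), and a remaining gap.

Run:
```python
from h import *
np.set_printoptions(suppress=True,precision=4)
c=cam("top")
for n in("top0","t3"):
    im=np.load(n+".npz")["im"];g=im.astype(int).max(2);m=np.zeros(g.shape,np.uint8);m[190:225,212:245]=(g<95)[190:225,212:245]
    k,l,st,ce=cv2.connectedComponentsWithStats(m);i=1+st[1:,4].argmax();J=rayplane(c,ce[i],.095)[0];print(n,"jar",J,st[i],sh(J-np.array([.5695,-.0525,0])))
    # plate: darkest col in rows, along near part
    R=[]
    for r in range(214,226):
        col=im[r,238:264].astype(float).sum(1);b=np.median(col)-col;b[b<30]=0
        if b.sum()>0:
            k0=b.argmax();w=slice(max(0,k0-2),k0+3);R.append((238+(np.arange(26)[w]*b[w]).sum()/b[w].sum(),r,b.max()))
    R=np.array(R);X=rayplane(c,R[:,:2],.090);print(np.c_[R,sh(X-np.array([.5695,-.0525,0]))*1000].round(1))
```

```text
top0 jar [0.5622 0.0862 0.095 ] [216 196  22  22 357] [[-0.0311  0.1354]]
[[258.2 214.  126.  -38.6  32.8]
 [258.1 215.  150.  -41.7  32.5]
 [258.  216.  159.  -44.8  32.3]
 [257.6 217.  113.  -48.1  33. ]
 [257.5 218.  107.  -51.2  32.8]
 [257.1 219.  161.5 -54.5  33.5]
 [257.1 220.  162.5 -57.6  33.1]
 [257.1 221.  170.  -60.7  32.6]
 [257.  222.  156.  -63.7  32.2]
 [256.6 223.  113.  -67.   33. ]
 [256.5 224.  110.  -70.1  32.8]
 [256.4 225.  118.5 -73.2  32.5]]
t3 jar [0.5632 0.0878 0.095 ] [216 196  21  21 334] [[-0.0304  0.1371]]
[[247.1 214.  238.  -44.3  66.9]
 [247.  215.  237.  -47.4  66.5]
 [246.7 216.  242.  -50.6  66.9]
 [246.7 217.  241.  -53.7  66.6]
 [246.5 218.  213.  -56.9  66.6]
 [246.1 219.  237.  -60.1  67.2]
 [246.1 220.  236.  -63.2  66.9]
 [246.  221.  227.  -66.3  66.5]
 [245.6 222.  186.  -69.6  67.3]
 [245.5 223.  198.  -72.7  67.2]
 [245.2 224.  211.  -75.9  67.4]
 [245.6 225.   53.  -78.8  65.9]]
```

>>> {"api": "play_rows", "payload": {
  "targets": [0, -5, 0, 0, 0, 0, 1, 0, -10, 0, 0, 0, 0, 1, 0, -15, 0, 0, 0, 0, 1, 0, -19, 0, 0, 0, 0, 1, 0, -22, 0, 0, 0, 0, 1, 0, -24, 0, 0, 0, 0, 1, 0, -24, 0, 0, 0, 0, 1]
}}

```text
clock: 4.02
ee_pos: [0.5769, -0.0348, 0.0828]
ee_rot: [-0.003, 0.996, -0.087, 0.003]
contact_force: [-0.3, -3.4, -0.3]
finger_gap: 0.003
```

```bash
cat > gap.py <<'E'
from h import *
import sys
np.set_printoptions(suppress=True,precision=4)
c=cam("top");S=np.array([.5695,-.0525,0])
im,d=vision.grab_frame("top");np.savez(sys.argv[1]+".npz",im=im,d=d);g=im.astype(int).max(2)
m=np.zeros(g.shape,np.uint8);m[190:218,212:239]=(g<95)[190:218,212:239]
k,l,st,ce=cv2.connectedComponentsWithStats(m);i=1+st[1:,4].argmax();print("jar",st[i],sh(rayplane(c,ce[i],.095)-S)*1000)
R=[]
for r in range(216,226):
    col=im[r,225:264].astype(float).sum(1);b=np.median(col)-col;b[b<30]=0
    if b.sum()>0:
        k0=b.argmax();w=slice(max(0,k0-2),k0+3);R.append((225+(np.arange(39)[w]*b[w]).sum()/b[w].sum(),r))
print(sh(rayplane(c,R,.09)-S)[:,1].round(4)*1000)
cv2.imwrite(f"pics/{sys.argv[1]}c.png",cv2.resize(im[165:250,180:335,::-1],None,fx=5,fy=5,interpolation=cv2.INTER_CUBIC))
E
python3 gap.py t4; python3 look.py scene s4
python3 - <<'E'
from h import *
c=cam("scene");im=cv2.imread("pics/s4.png");p=(proj(c,[[.56,.03,.09]])[0]*1.5).astype(int);print(p)
im=cv2.resize(np.load("s4.npz")["im"][:,:,::-1],None,fx=1,fy=1);q=(p/1.5).astype(int);cv2.imwrite("pics/s4c.png",cv2.resize(im[q[1]-45:q[1]+45,q[0]-60:q[0]+60],None,fx=6,fy=6,interpolation=cv2.INTER_CUBIC))
E
```

```text
jar [216 190  23  27 383] [[-26.6577 133.2092]]
[36.5 34.3 33.6 32.9 31.9 30.4 29.9 27.7 26.9 26.4]
t 4.07 pos [ 0.5769 -0.0348  0.0828] relscrew0 [[ 4.2 18.7]] yaw -9.97 q [-0.003  0.996 -0.087  0.003] F [ 0.1 -3.1 -0.2] gap 0.003
[[366.71882481 268.79652383]]
[391 259]
```

View pics/s4c.png

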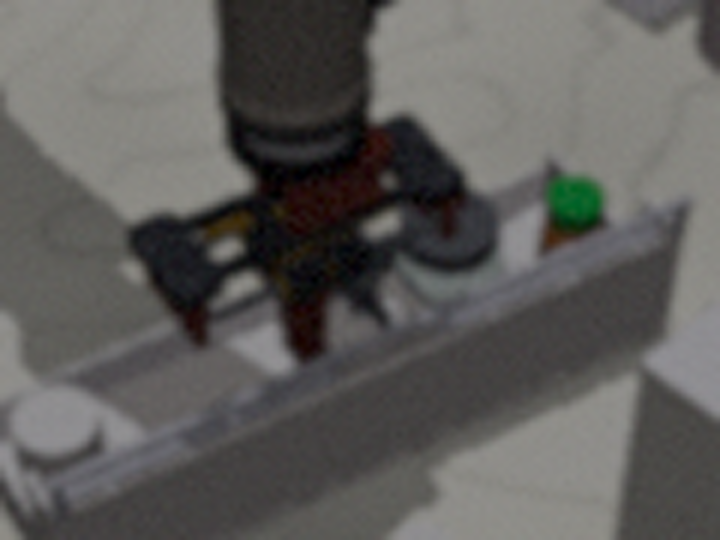

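The scene crop shows the fingers behind the block, the lid at (450,225) upright, and the spice jar and tub untouched. The arm covers part of the plate, so I'm re-measuring in a narrower window.

Run:
```python
from h import *
c=cam("top");S=np.array([.5695,-.0525,0]);im=np.load("t4.npz")["im"].astype(int).sum(2)
for r in range(208,228,2): print(r,im[r,222:252])
```

```text
208 [187 182 177 181 180 178 178 183 180 179 180 184 174 220 292 299 386 417
 243 319 452 460 466 466 470 480 489 492 492 492]
210 [185 188 190 184 178 182 182 178 181 180 183 177 175 262 302 324 420 381
 220 329 493 495 493 458 413 384 304 259 265 257]
212 [183 188 186 189 190 183 179 181 185 178 172 225 304 346 305 374 435 276
 170 352 493 493 492 493 494 495 492 496 493 493]
214 [175 178 183 183 186 191 183 181 171 182 282 334 298 273 384 490 414 231
 272 440 493 492 493 493 494 493 493 493 493 491]
216 [353 327 244 201 204 243 314 355 336 312 274 237 378 493 492 466 360 175
 328 493 493 493 493 494 495 493 494 493 493 491]
218 [462 378 315 286 254 255 306 322 311 423 493 493 493 493 491 433 277 185
 363 493 493 494 494 493 493 494 493 492 493 493]
220 [493 493 492 491 491 493 493 495 493 493 493 492 493 492 473 389 231 267
 440 493 491 496 492 492 494 494 493 492 493 493]
222 [494 493 492 493 493 493 495 492 493 493 493 493 492 493 461 341 178 340
 492 493 491 495 493 493 491 493 492 496 492 493]
224 [475 483 493 493 490 493 492 490 491 492 491 492 494 492 492 493 490 493
 493 493 493 492 493 493 493 493 490 494 492 491]
226 [434 427 411 383 376 425 483 483 481 481 477 485 493 492 492 493 493 490
 493 492 492 493 493 493 491 493 492 493 494 493]
```

>>> {"api": "play_rows", "payload": {
  "targets": [0, -2, 0, 0, 0, 0, 1, 0, -4, 0, 0, 0, 0, 1, 0, -6, 0, 0, 0, 0, 1, 0, -6, 0, 0, 0, 0, 1, 0, -6, 0, 0, 0, 0, 1]
}}

```text
clock: 4.53
ee_pos: [0.5779, -0.0289, 0.0828]
ee_rot: [-0.003, 0.996, -0.087, 0.003]
contact_force: [-0.8, -3.6, -0.8]
finger_gap: 0.007
```

```bash
python3 gap.py t5
python3 - <<'E'
from h import *
from look import rel
rel()
im=np.load("t5.npz")["im"].astype(int).sum(2)
for r in range(204,224,2): print(r,im[r,210:252])
E
```

```text
jar [216 190  23  28 433] [[-25.8372 130.2601]]
[42.7 42.1 41.5 39.3 38.1 37.1 36.  35.5 33.4 32.8]
t 4.58 pos [ 0.5779 -0.0289  0.0828] relscrew0 [[ 4.2 24.7]] yaw -9.98 q [-0.003  0.996 -0.087  0.003] F [ 0.2 -4.2 -0.3] gap 0.005
204 [496 493 493 492 490 388 196 182 181 177 177 181 180 181 180 182 184 182
 182 180 181 181 182 150  87  81  69  67  79 106 138 160 186 182 174 187
 183 201 219 140 126 186]
206 [490 492 493 490 472 363 208 183 184 184 185 180 180 180 180 180 180 185
 180 181 182 183 183 180 183 198 274 319 272 376 493 491 493 495 493 494
 492 492 492 415 231 136]
208 [491 492 493 494 471 371 223 177 184 184 185 189 186 185 181 178 181 180
 178 180 179 182 180 182 174 219 295 309 236 210 317 398 451 462 465 465
 471 483 492 493 493 381]
210 [494 493 493 493 493 456 323 185 185 180 182 181 187 187 188 184 179 182
 181 184 180 180 181 179 174 262 313 282 213 325 492 492 494 492 493 458
 411 381 303 257 260 216]
212 [494 493 493 496 491 492 432 308 227 183 180 183 183 183 187 189 189 183
 182 180 184 178 173 222 306 345 312 248 182 338 493 493 493 492 493 493
 493 492 493 4
[... 191 characters left out ...]
 [492 493 493 493 493 492 493 493 490 469 401 341 353 326 244 200 205 244
 314 355 337 310 274 233 379 466 378 217 328 493 493 491 493 493 492 492
 493 495 493 493 493 492]
218 [492 493 493 489 493 493 491 493 490 492 495 490 462 380 312 287 252 252
 303 322 313 421 495 493 493 434 295 188 344 492 494 491 491 493 493 493
 492 493 493 493 496 491]
220 [492 493 491 493 491 493 493 492 492 491 494 493 492 494 493 493 493 491
 493 493 493 492 492 493 491 415 231 260 432 490 492 493 493 493 492 493
 493 493 493 491 493 493]
222 [485 493 493 493 491 492 494 495 493 492 496 493 491 490 492 493 493 494
 492 492 490 493 493 495 453 320 147 332 491 492 490 493 493 492 492 493
 493 492 492 493 493 492]
```

>>> {"api": "play_rows", "payload": {
  "targets": [0, -1.5, 0, 0, 0, 0, 1, 0, -1.5, 0, 0, 0, 0, 1, 0, -1.5, 0, 0, 0, 0, 1, 0, 8, 0, 0, 0, 0, 1, 0, 14, 0, 0, 0, 0, 1, 0, 14, -30, 0, 0, 0, 1, 0, 14, -65, 0, 0, 0, 1, 0, 14, -80, 0, 0, 0, 1, 0, 14, -80, 0, 0, 0, 1, 0, 14, -80, 0, 0, 0, 1, 0, 14, -80, 0, 0, 0, 1]
}}

```text
clock: 5.5
ee_pos: [0.5741, -0.043, 0.1617]
ee_rot: [-0.003, 0.996, -0.087, 0.002]
contact_force: [0.2, 0.8, -0.8]
finger_gap: 0.008
```

```bash
python3 look.py wrist w6; python3 gap.py t6; python3 look.py scene s6
python3 - <<'E'
from h import *
for k in ("s6",):
    im=np.load(k+".npz")["im"][:,:,::-1];b=im[259//15*10-45:259//15*10+55,200:330]
a=cv2.imread("pics/w6.png");b=cv2.resize(b,(768,590),interpolation=cv2.INTER_CUBIC);cv2.imwrite("pics/m6.png",cv2.resize(np.hstack([a,b[:576]]),(800,300)));cv2.imwrite("pics/w6s.png",a)
E
```

```text
t 5.5 pos [ 0.5741 -0.043   0.1617] relscrew0 [[ 2.9 10.2]] yaw -9.97 q [-0.003  0.996 -0.087  0.002] F [ 0.2  0.8 -0.8] gap 0.008
[[403.23966711 325.47679811]]
jar [216 192  23  25 352] [[-28.9405 135.4208]]
[27.  26.3 25.8 23.6 22.8 21.8 19.  18.3 17.8 17.2]
t 5.6 pos [ 0.5739 -0.043   0.1612] relscrew0 [[ 2.7 10.1]] yaw -9.97 q [-0.003  0.996 -0.087  0.002] F [ 0.1 -0.4  0.1] gap 0.004
[[366.71882481 268.79652383]]
```

View pics/w6.png

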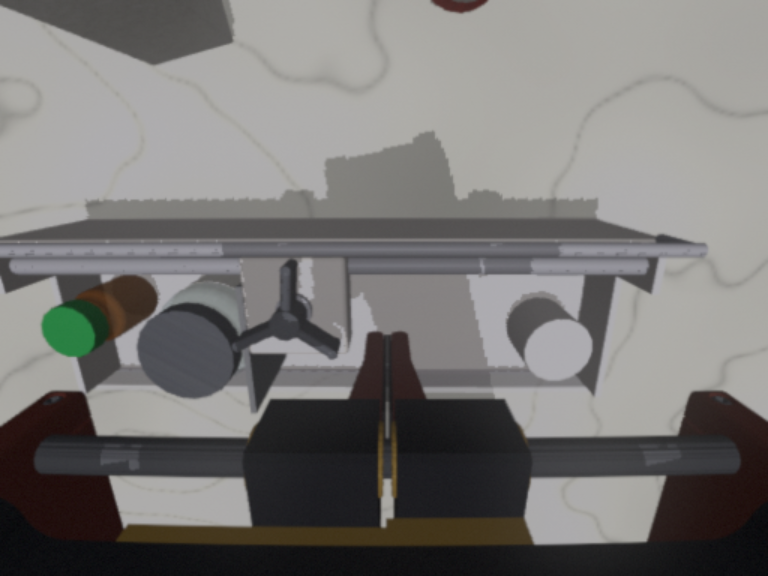

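The wrist view shows the lid at (188,345), spanning x=139 to 237. The plate's left edge is at x≈243, the hub at (289,322), and the tips at (289,265), (234,345) and (337,354).

Run:
```python
from h import *
np.set_printoptions(suppress=True,precision=4)
c=cam("wrist");S=np.array([.5695,-.0525])
g=np.load("w6.npz")["im"]
P=rayplane(c,np.array([(289,321),(290,265),(234,345),(337,354)])/1.5,.123);print("screw",P[0])
D=sh(P[1:]-P[0]);print(D,np.rad2deg(np.arctan2(D[:,1],D[:,0])),np.hypot(*D.T))
J=rayplane(c,np.array([(139,345),(237,345),(188,347)])/1.5,.095);print("lid",sh(J[:,:2]-P[0,:2])*1000)
p=rayplane(c,np.array([(243,345),(247,345),(244,375)])/1.5,.096);print("plate",sh(p-P[0])*1000)
b=rayplane(c,np.array([(349,300),(350,350)])/1.5,.098);print("blk",sh(b-P[0])*1000)
print("tcp",sh(np.array(status.state()["ee_pos"])[:2]-P[0,:2])*1000)
im=np.load("w6.npz")["im"].astype(int).sum(2);print(im[230,85:175])
```

```text
screw [0.5829 0.0085 0.123 ]
[[ 0.0316 -0.003 ]
 [-0.0146  0.0322]
 [-0.02   -0.0255]] [  -5.3464  114.3855 -128.0592] [0.0317 0.0353 0.0324]
lid [[-28.6535 106.6823]
 [-28.2659  42.4039]
 [-29.8533  74.5265]]
plate [[-27.7597  38.117 ]
 [-27.7484  35.5456]
 [-49.3525  39.9654]]
blk [[  3.3192 -30.5819]
 [-30.0468 -30.1611]]
tcp [[  0.1147 -52.3432]]
[521 519 521 521 517 482 361 255 240 240 241 238 245 242 241 240 244 243
 241 242 241 236 240 241 240 246 245 245 247 245 247 249 250 247 242 243
 241 243 240 244 246 243 242 246 247 248 246 247 248 250 245 246 245 243
 244 243 246 247 249 253 251 249 252 251 251 253 252 238 179 177 243 239
 200 181 176 173 178 177 177 175 203 287 419 497 506 509 515 517 517 518]
```

The plate-to-jar gap reads about 0–2 mm and the lid hasn't moved. Next I enter the sector between the right and far wings.

>>> {"api": "play_rows", "payload": {
  "targets": [5, -16, 0, 0, 0, 0, 1, 9, -31, 0, 0, 0, 0, 1, 9, -31, 0, 0, 0, 0, 1, 9, -31, 20, 0, 0, 0, 1, 9, -31, 40, 0, 0, 0, 1, 9, -31, 55, 0, 0, 0, 1, 9, -31, 55, 0, 0, 0, 1, 9, -31, 55, 0, 0, 0, 1, 9, -31, 55, 0, 0, 0, 1]
}}

```text
clock: 6.4
ee_pos: [0.5887, -0.0142, 0.107]
ee_rot: [-0.003, 0.996, -0.087, 0.002]
contact_force: [0.4, 0.4, -0.0]
finger_gap: 0.002
```

```bash
cat > r.py <<'E'
from h import *
s=status.state();p=np.array(s["ee_pos"]);print(round(s["clock"],2),"rel",(sh(p[:2]-np.array([.5818,.0103]))*1000).round(1),"z",p[2].round(4),"F",np.round(s["contact_force"],1))
E
python3 look.py wrist w7; python3 r.py
```

```text
t 6.4 pos [ 0.5887 -0.0142  0.107 ] relscrew0 [[12.3 41.1]] yaw -10.0 q [-0.003  0.996 -0.087  0.002] F [ 0.4  0.4 -0. ] gap 0.002
[[479.95530162 396.66189462]]
6.45 rel [[ 11.4 -22.8]] z 0.1074 F [0.1 1.  0.8]
```

View pics/w7.png

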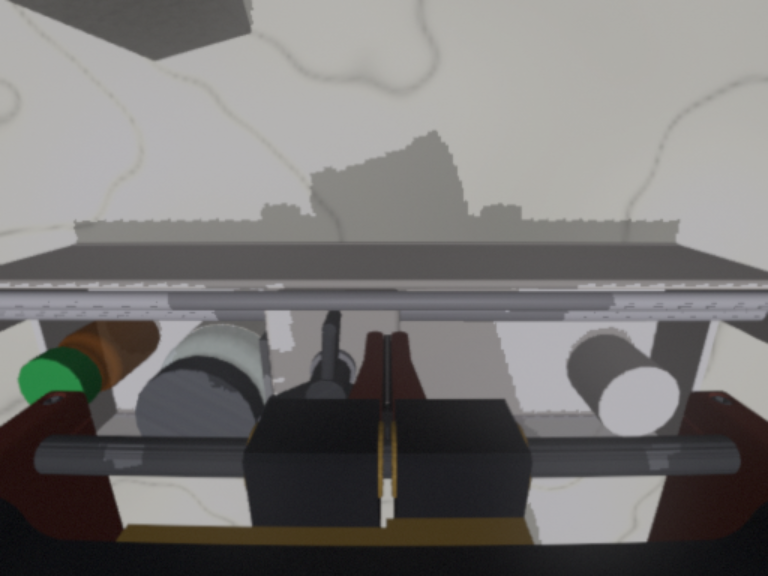

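The fingers sit between the wings with no contact. The far wing is at (331,345) and the guard bar at row 300.

>>> {"api": "play_rows", "payload": {
  "targets": [-7, 2, 0, 0, 0, 0, 1, -12, 2, 0, 0, 0, 0, 1, -17, 1.5, 0, 0, 0, 0, 1, -22.5, 0, 0, 0, 0, 0, 1, -27, -3, 0, 0, 0, 0, 1, -30.5, -7, 0, 0, 0, 0, 1, -33.5, -11, 0, 0, 0, 0, 1, -35.5, -16, 0, 0, 0, 0, 1, -36.5, -21, 0, 0, 0, 0, 1, -36, -26, 0, 0, 0, 0, 1, -35, -31.5, 0, 0, 0, 0, 1, -32, -37, 0, 0, 0, 0, 1]
}}

```text
clock: 7.45
ee_pos: [0.563, 0.0286, 0.107]
ee_rot: [-0.003, 0.996, -0.087, 0.001]
contact_force: [-1.6, -1.2, -0.0]
finger_gap: 0.005
```

```bash
python3 r.py; python3 look.py wrist w8; python3 r.py
```

```text
7.45 rel [[-21.7  14.8]] z 0.107 F [-1.6 -1.2 -0. ]
t 7.45 pos [0.563  0.0286 0.107 ] relscrew0 [[-20.4  78.8]] yaw -9.98 q [-0.003  0.996 -0.087  0.001] F [-1.6 -1.2 -0. ] gap 0.005
[[579.37266473 325.47588931]]
7.5 rel [[-20.8  16.7]] z 0.1073 F [-0.7  0.1 -0.8]
```

View pics/w8.png

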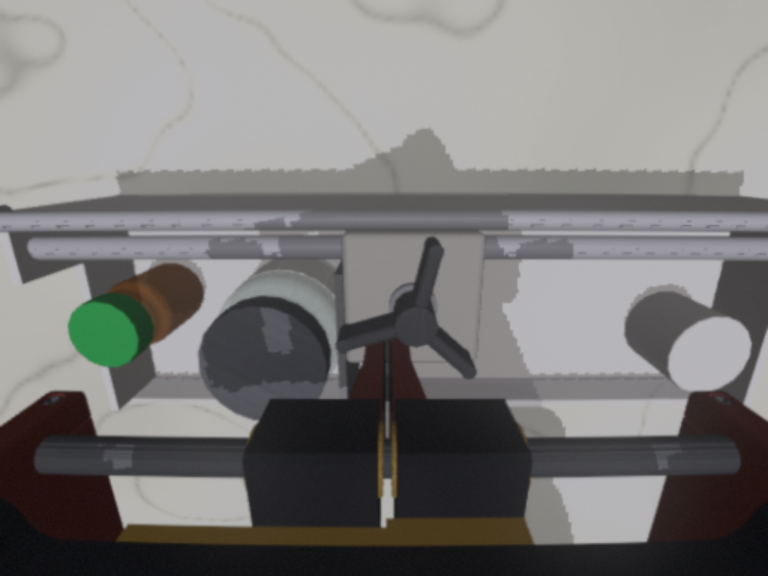

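The first stroke worked. The hub is at (417,322), with wing tips at (433,240), (343,340) and (470,370), and the fingertips rest against the left wing.

```bash
cat > ang.py <<'E'
from h import *
import sys
# wing angles from wrist image: dark pixels cast on z=.123, annulus 15..31 mm round the hub
def ang(n,S,p=None):
    c=cam("wrist");im=np.load(n+".npz")["im"].astype(int)
    a=np.deg2rad(np.arange(-180,180,2.));r=np.arange(13,31,1.5)/1000
    G=np.array([[np.cos(t)*q,np.sin(t)*q] for t in a for q in r]);X=np.c_[wd(G)+S,np.full(len(G),.121)]
    uv=proj(c,X).round().astype(int);ok=(uv>=0).all(1)&(uv[:,0]<512)&(uv[:,1]<384);v=np.full(len(G),500)
    v[ok]=im[uv[ok,1],uv[ok,0]].sum(1);v=v.reshape(len(a),-1);D=(v<260).mean(1)
    th=np.arange(0,120,1.);sc=[sum(np.interp((b+k+180)%360-180,np.rad2deg(a),D,period=360) for k in(0,120,240)) for b in th]
    return D,th[np.argmax(sc)],max(sc)
if __name__=="__main__":
    S=np.array([float(x) for x in sys.argv[2:4]])
    im,d=vision.grab_frame("wrist");np.savez(sys.argv[1]+".npz",im=im,d=d)
    D,t,s=ang(sys.argv[1],S);print("best wing angle mod120",t,s);print([(k*10-180,round(D[k*5:k*5+5].mean(),1)) for k in range(36)])
E
python3 - <<'E'
from h import *
from ang import ang
c=cam("wrist")
P=rayplane(c,np.array([(417,322),(433,240),(341,340),(472,372)])/1.5,.123);print("screw",P[0]);D=sh(P[1:]-P[0])
print(D.round(4),np.rad2deg(np.arctan2(D[:,1],D[:,0])))
J=rayplane(c,np.array([(201,345),(330,345)])/1.5,.095);print("lid",sh(J[:,:2]-P[0,:2]),J)
b=rayplane(c,np.array([(480,300),(345,300)])/1.5,.098);print("blk",sh(b-P[0])*1000)
print(ang("w8",P[0,:2])[1:],ang("w8",np.array([.5818,.0103]))[1:])
E
python3 gap.py t8
```

```text
screw [0.58351251 0.01315833 0.123     ]
[[ 0.0331 -0.0052]
 [-0.008   0.0306]
 [-0.0225 -0.0234]] [  -9.01655406  104.56097597 -133.8097247 ]
lid [[-0.0242339   0.10326542]
 [-0.02385764  0.03980981]] [[0.57744925 0.11905575 0.095     ]
 [0.56687728 0.05648588 0.095     ]]
blk [[  0.4739435  -30.52038659]
 [  0.37982726  31.39647051]]
(np.float64(102.0), np.float64(3.0)) (np.float64(110.0), np.float64(2.75))
jar [212 190  27  28 571] [[-20.1915 137.8651]]
[116.8 116.2 115.8 115.2 113.5 113.  112.5 110.5 108.3 107.8]
```

>>> {"api": "play_rows", "payload": {
  "targets": [-3, 8, 0, 0, 0, 0, 1, -5, 12, -5, 0, 0, 0, 1, -5, 12, -30, 0, 0, 0, 1, -5, 12, -30, 0, 0, 0, 1, 12, 27, -30, 0, 0, 0, 1, 29, 41, -30, 0, 0, 0, 1, 29, 41, -30, 0, 0, 0, 1, 29, 41, -30, 0, 0, 0, 1, 29, 41, -12, 0, 0, 0, 1, 29, 41, 0, 0, 0, 0, 1, 29, 41, 0, 0, 0, 0, 1, 29, 41, 0, 0, 0, 0, 1]
}}

```text
clock: 8.55
ee_pos: [0.5846, -0.0146, 0.1063]
ee_rot: [-0.004, 0.996, -0.086, 0.001]
contact_force: [0.8, 0.4, 0.1]
finger_gap: 0.002
```

```bash
python3 ang.py w9 .5825 .0115; python3 r.py
```

```text
best wing angle mod120 100.0 3.0
[(-180, np.float64(1.0)), (-170, np.float64(1.0)), (-160, np.float64(1.0)), (-150, np.float64(1.0)), (-140, np.float64(1.0)), (-130, np.float64(1.0)), (-120, np.float64(1.0)), (-110, np.float64(1.0)), (-100, np.float64(1.0)), (-90, np.float64(1.0)), (-80, np.float64(0.9)), (-70, np.float64(0.8)), (-60, np.float64(0.6)), (-50, np.float64(0.4)), (-40, np.float64(0.3)), (-30, np.float64(0.4)), (-20, np.float64(1.0)), (-10, np.float64(0.5)), (0, np.float64(0.2)), (10, np.float64(0.1)), (20, np.float64(0.0)), (30, np.float64(0.0)), (40, np.float64(0.0)), (50, np.float64(0.0)), (60, np.float64(0.2)), (70, np.float64(0.4)), (80, np.float64(0.8)), (90, np.float64(1.0)), (100, np.float64(1.0)), (110, np.float64(1.0)), (120, np.float64(1.0)), (130, np.float64(1.0)), (140, np.float64(1.0)), (150, np.float64(1.0)), (160, np.float64(1.0)), (170, np.float64(1.0))]
8.6 rel [[  7.7 -24.1]] z 0.107 F [-0.3  0.   0.1]
```

>>> {"api": "play_rows", "payload": {
  "targets": [-5.5, 1, 0, 0, 0, 0, 1, -11, 1, 0, 0, 0, 0, 1, -16, -0.5, 0, 0, 0, 0, 1, -20.5, -2.5, 0, 0, 0, 0, 1, -25, -6, 0, 0, 0, 0, 1, -28, -10, 0, 0, 0, 0, 1, -31, -14.5, 0, 0, 0, 0, 1, -32, -19.5, 0, 0, 0, 0, 1, -32.5, -24.5, 0, 0, 0, 0, 1, -32, -29.5, 0, 0, 0, 0, 1, -30.5, -34.5, 0, 0, 0, 0, 1, -30.5, -34.5, 0, 0, 0, 0, 1]
}}

```text
clock: 9.6
ee_pos: [0.5609, 0.0264, 0.1068]
ee_rot: [-0.004, 0.996, -0.085, 0.001]
contact_force: [-1.5, 0.1, 0.3]
finger_gap: 0.002
```

```bash
python3 ang.py w10 .5832 .0125; python3 r.py
python3 - <<'E'
from h import *
a=np.load("w10.npz")["im"][:,:,::-1];cv2.imwrite("pics/w10.png",cv2.resize(a[120:290],None,fx=1.5,fy=1.5))
E
```

```text
best wing angle mod120 108.0 3.0
[(-180, np.float64(0.7)), (-170, np.float64(0.0)), (-160, np.float64(0.0)), (-150, np.float64(0.1)), (-140, np.float64(0.7)), (-130, np.float64(1.0)), (-120, np.float64(0.8)), (-110, np.float64(0.1)), (-100, np.float64(0.0)), (-90, np.float64(0.0)), (-80, np.float64(0.0)), (-70, np.float64(0.0)), (-60, np.float64(0.0)), (-50, np.float64(0.0)), (-40, np.float64(0.0)), (-30, np.float64(0.0)), (-20, np.float64(0.6)), (-10, np.float64(1.0)), (0, np.float64(0.3)), (10, np.float64(0.1)), (20, np.float64(0.0)), (30, np.float64(0.0)), (40, np.float64(0.0)), (50, np.float64(0.0)), (60, np.float64(0.0)), (70, np.float64(0.1)), (80, np.float64(0.2)), (90, np.float64(0.4)), (100, np.float64(0.9)), (110, np.float64(1.0)), (120, np.float64(0.8)), (130, np.float64(0.7)), (140, np.float64(1.0)), (150, np.float64(1.0)), (160, np.float64(1.0)), (170, np.float64(1.0))]
9.65 rel [[-23.3  12. ]] z 0.1069 F [-1.   0.3  0.5]
```

>>> {"api": "play_rows", "payload": {
  "targets": [-2, 8, 0, 0, 0, 0, 1, -3, 12, -5, 0, 0, 0, 1, -3, 12, -30, 0, 0, 0, 1, -3, 12, -30, 0, 0, 0, 1, 14, 24, -30, 0, 0, 0, 1, 31, 36, -30, 0, 0, 0, 1, 31, 36, -30, 0, 0, 0, 1, 31, 36, -30, 0, 0, 0, 1, 31, 36, -12, 0, 0, 0, 1, 31, 36, 0, 0, 0, 0, 1, 31, 36, 0, 0, 0, 0, 1, 31, 36, 0, 0, 0, 0, 1]
}}

```text
clock: 10.65
ee_pos: [0.5842, -0.014, 0.1058]
ee_rot: [-0.005, 0.996, -0.084, -0.0]
contact_force: [-0.9, -0.2, -0.8]
finger_gap: 0.008
```

```bash
python3 r.py
```

```text
10.65 rel [[  6.6 -23.5]] z 0.1058 F [-0.9 -0.2 -0.8]
```

>>> {"api": "play_rows", "payload": {
  "targets": [-4.5, 1.5, 0, 0, 0, 0, 1, -9.5, 1.5, 0, 0, 0, 0, 1, -14.5, 0, 0, 0, 0, 0, 1, -19.5, -2, 0, 0, 0, 0, 1, -23.5, -5, 0, 0, 0, 0, 1, -27, -9, 0, 0, 0, 0, 1, -29.5, -13.5, 0, 0, 0, 0, 1, -31, -18, 0, 0, 0, 0, 1, -31, -18, 0, 0, 0, 0, 1, -31, -18, 0, 0, 0, 0, 1]
}}

```text
clock: 11.48
ee_pos: [0.5564, 0.0096, 0.1059]
ee_rot: [-0.005, 0.996, -0.084, -0.0]
contact_force: [0.0, -0.6, 0.1]
finger_gap: 0.002
```

```bash
python3 ang.py w11 .5832 .0125; python3 r.py
```

```text
best wing angle mod120 40.0 3.0
[(-180, np.float64(1.0)), (-170, np.float64(1.0)), (-160, np.float64(1.0)), (-150, np.float64(1.0)), (-140, np.float64(0.8)), (-130, np.float64(0.4)), (-120, np.float64(0.1)), (-110, np.float64(0.0)), (-100, np.float64(0.3)), (-90, np.float64(0.9)), (-80, np.float64(1.0)), (-70, np.float64(0.7)), (-60, np.float64(0.1)), (-50, np.float64(0.0)), (-40, np.float64(0.0)), (-30, np.float64(0.0)), (-20, np.float64(0.0)), (-10, np.float64(0.0)), (0, np.float64(0.0)), (10, np.float64(0.0)), (20, np.float64(0.3)), (30, np.float64(1.0)), (40, np.float64(1.0)), (50, np.float64(0.5)), (60, np.float64(0.1)), (70, np.float64(0.1)), (80, np.float64(0.1)), (90, np.float64(0.1)), (100, np.float64(0.1)), (110, np.float64(0.1)), (120, np.float64(0.0)), (130, np.float64(0.1)), (140, np.float64(0.2)), (150, np.float64(0.3)), (160, np.float64(1.0)), (170, np.float64(0.8))]
11.53 rel [[-24.9  -5.1]] z 0.1058 F [-0.  -0.2  0.3]
```

>>> {"api": "play_rows", "payload": {
  "targets": [0, -3, 0, 0, 0, 0, 1, 0, -5.5, 0, 0, 0, 0, 1, 0, -5.5, 0, 0, 0, 0, 1, 0, 5, 0, 0, 0, 0, 1, 0, 6, -10, 0, 0, 0, 1, 0, 6, -31, 0, 0, 0, 1, 0, 6, -31, 0, 0, 0, 1, 20, 10, -31, 0, 0, 0, 1, 43, 12, -31, 0, 0, 0, 1, 43, 12, -31, 0, 0, 0, 1, 43, 12, -31, 0, 0, 0, 1]
}}

```text
clock: 12.45
ee_pos: [0.5974, -0.01, 0.1367]
ee_rot: [-0.005, 0.996, -0.085, -0.0]
contact_force: [0.0, 0.1, 0.2]
finger_gap: 0.005
```

```bash
python3 r.py; python3 look.py wrist w12; python3 ang.py w12b .583 .0115; python3 r.py
```

```text
12.45 rel [[ 18.8 -17.3]] z 0.1367 F [0.  0.1 0.2]
t 12.45 pos [ 0.5974 -0.01    0.1367] relscrew0 [[20.1 46.7]] yaw -9.7 q [-0.005  0.996 -0.085 -0.   ] F [0.  0.1 0.2] gap 0.005
[[477.19358747 377.10987571]]
best wing angle mod120 12.0 3.0
[(-180, np.float64(0.9)), (-170, np.float64(1.0)), (-160, np.float64(1.0)), (-150, np.float64(1.0)), (-140, np.float64(1.0)), (-130, np.float64(1.0)), (-120, np.float64(1.0)), (-110, np.float64(1.0)), (-100, np.float64(1.0)), (-90, np.float64(1.0)), (-80, np.float64(1.0)), (-70, np.float64(1.0)), (-60, np.float64(1.0)), (-50, np.float64(0.9)), (-40, np.float64(0.7)), (-30, np.float64(0.3)), (-20, np.float64(0.2)), (-10, np.float64(0.2)), (0, np.float64(0.4)), (10, np.float64(0.9)), (20, np.float64(1.0)), (30, np.float64(0.6)), (40, np.float64(0.0)), (50, np.float64(0.0)), (60, np.float64(0.0)), (70, np.float64(0.0)), (80, np.float64(0.0)), (90, np.float64(0.0)), (100, np.float64(0.0)), (110, np.float64(0.0)), (120, np.float64(0.2)), (130, np.float64(1.0)), (140, np.float64(1.0)), (150, np.float64(0.8)), (160, np.float64(0.7)), (170, np.float64(0.7))]
12.55 rel [[ 17.3 -17. ]] z 0.1364 F [-1.   0.2  0.3]
```

View pics/w12.png

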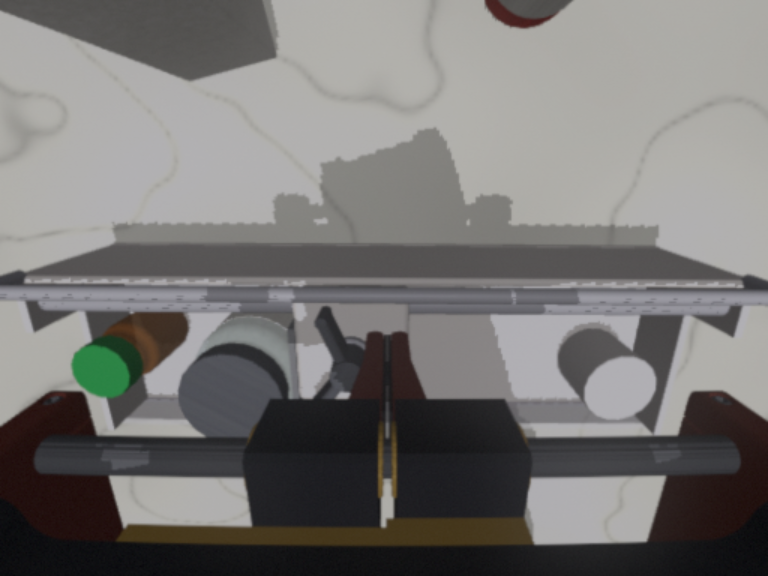

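The view shows the hub at (347,370) and the far wing's tip at (322,310), about 15–20°, so only a few degrees remain. The fingers are above the gap to the right, and the jar still touches the plate line.

>>> {"api": "play_rows", "payload": {
  "targets": [0, 0, 15, 0, 0, 0, 1, 0, 0, 29, 0, 0, 0, 1, 0, 0, 29, 0, 0, 0, 1, 0, 0, 29, 0, 0, 0, 1, -3, 3, 29, 0, 0, 0, 1, -6, 5, 29, 0, 0, 0, 1, -8, 6, 29, 0, 0, 0, 1, -10, 6.5, 29, 0, 0, 0, 1, -12, 7, 29, 0, 0, 0, 1, -13, 7, 29, 0, 0, 0, 1]
}}

```text
clock: 13.38
ee_pos: [0.5856, -0.0138, 0.1087]
ee_rot: [-0.006, 0.996, -0.084, 0.003]
contact_force: [12.4, 0.2, -6.5]
finger_gap: 0.006
```

```bash
python3 ang.py w13 .583 .0115|head -1; python3 r.py
```

```text
best wing angle mod120 4.0 3.0
13.43 rel [[  8. -23.]] z 0.1087 F [ 9.5  0.  -5.4]
```

Contact force jumped to 12 N at the predicted stop angle, against about 1.6 N from drag. I'll nudge once more to confirm, then back off and lift clear.

>>> {"api": "play_rows", "payload": {
  "targets": [-1.5, 0, 0, 0, 0, 0, 1, -2, 0, 0, 0, 0, 0, 1, -2, 0, 0, 0, 0, 0, 1]
}}

```text
clock: 13.68
ee_pos: [0.5858, -0.0139, 0.1095]
ee_rot: [-0.006, 0.996, -0.084, 0.006]
contact_force: [7.4, -1.0, -3.5]
finger_gap: 0.008
```

>>> {"api": "play_rows", "payload": {
  "targets": [6, -2, 0, 0, 0, 0, 1, 8, -3, 0, 0, 0, 0, 1, 8, -3, -30, 0, 0, 0, 1, 8, -3, -60, 0, 0, 0, 1, 0, 0, -90, 0, 0, 0, 1, -35, 0, -120, 0, 0, 0, 1, -75, 0, -120, 0, 0, 0, 1, -115, 0, -120, 0, 0, 0, 1, -115, 0, -120, 0, 0, 0, 1, -115, 0, -120, 0, 0, 0, 1]
}}

```text
clock: 14.52
ee_pos: [0.4683, 0.0045, 0.2283]
ee_rot: [-0.005, 0.996, -0.084, 0.005]
contact_force: [1.2, -0.2, 0.3]
finger_gap: 0.008
```

```bash
python3 r.py; python3 look.py wrist w14; python3 ang.py w14b .582 .0115|head -1; python3 look.py scene s14
python3 - <<'E'
from h import *
a=cv2.imread("pics/w14.png");b=np.load("s14.npz")["im"][120:240,190:340,::-1];b=cv2.resize(b,(600,480),interpolation=cv2.INTER_CUBIC)
a=cv2.resize(a,(600,450))[:300];b=b[60:360];cv2.imwrite("pics/m14.png",np.vstack([a,b]))
E
```

```text
14.52 rel [[-110.8  -25.3]] z 0.2283 F [ 1.2 -0.2  0.3]
t 14.52 pos [0.4683 0.0045 0.2283] relscrew0 [[-109.5   38.7]] yaw -9.61 q [-0.005  0.996 -0.084  0.005] F [ 1.2 -0.2  0.3] gap 0.008
[[448.5567462  119.11718859]]
best wing angle mod120 12.0 3.0
t 14.62 pos [0.4715 0.0043 0.2287] relscrew0 [[-106.3   39. ]] yaw -9.67 q [-0.006  0.996 -0.084  0.006] F [ 0.3 -0.2 -1.2] gap 0.006
[[366.71882481 268.79652383]]
```

View pics/m14.png

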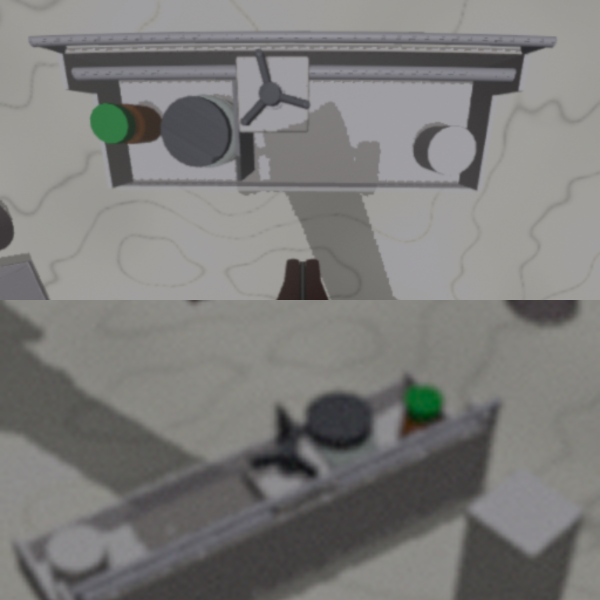

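The view shows the hub at (270,94), with wings at (261,52), (308,104) and (246,123). The lid at (197,131) sits beside the plate, and everything else stands where it was.

Run:
```python
from h import *
np.set_printoptions(suppress=True,precision=4)
c=cam("wrist");f=512/600
P=rayplane(c,np.array([(270,93),(261,53),(308,104),(246,122)])*f,.123);print("screw",P[0]);D=sh(P[1:]-P[0]);print(np.rad2deg(np.arctan2(D[:,1],D[:,0])),np.hypot(*D.T))
J=rayplane(c,np.array([(161,131),(232,131)])*f,.095);print("lid",sh(J-P[0])*1000,J.mean(0))
pl=rayplane(c,np.array([(238,131),(240,145)])*f,.096);print("plate",sh(pl-P[0])*1000)
b=rayplane(c,np.array([(308,90),(237,90)])*f,.098);print("blk",sh(b-P[0])*1000)
c=cam("top");im,_=vision.grab_frame("top");g=im.astype(int).max(2);m=np.zeros(g.shape,np.uint8);m[190:225,205:240]=(g<95)[190:225,205:240]
k,l,st,ce=cv2.connectedComponentsWithStats(m);i=1+st[1:,4].argmax();print("jar top",st[i],rayplane(c,ce[i],.095))
s=im.astype(int).sum(2)
for r in(200,204,208,212,216,220):print(r,s[r,212:246])
```

```text
screw [0.5845 0.0111 0.123 ]
[  12.182  -105.2212  137.5957] [0.0301 0.0319 0.0304]
lid [[-29.5732 105.5609]
 [-29.8184  39.0306]] [0.5677 0.0874 0.095 ]
plate [[-29.8186  33.2512]
 [-42.374   32.0623]]
blk [[  5.071  -30.8277]
 [  5.1435  31.8633]]
jar top [216 196  24  29 538] [[0.548  0.0816 0.095 ]]
200 [479 482 479 481 419 265 172 172 171 173 175 173 174 174 171 176 176 177
 177 179 177 201 272 341 412 470 404 332 429 479 478 480 472 456]
204 [481 480 478 378 191 175 176 171 173 172 175 174 175 178 175 173 178 176
 175 175 177 182 181 216 265 289 281 372 439 301 155 171 196 363]
208 [481 477 459 360 213 173 175 179 178 186 182 177 173 176 176 172 172 177
 175 176 173 175 171 213 281 270 178 193 310 385 437 384 306 318]
212 [480 481 481 478 420 297 224 175 177 178 177 176 182 183 184 177 171 168
 168 165 166 215 298 312 284 214 187 377 480 479 423 338 338 336]
216 [478 479 480 480 481 478 481 461 382 261 167 114  65  52  80 135 245 290
 208 155 159 162 167 169 179 177 183 163 137 152 156 160 164 167]
220 [481 481 481 478 478 482 479 472 348 101  97  86 139 192 150 102 102 115
 164 201 220 222 225 225 228 229 224 173 158 213 223 224 230 228]
```

```bash
python3 -c "
from bench import ticket
print(ticket.job_done())"
```

```text
the job is handed in; nothing more can be done
None
```

The divider is against the jar, the screw is home, and the job is handed in with about 15 s on the clock. I pushed the divider about 65 mm left with shut fingertips, then stroked the wings three times. A final push met the stop: about 12 N where drag alone is about 1.6 N, and an extra nudge gave no further travel. Then I lifted the hand clear.

**Last checks that agreed:**
- **Screw:** the wings read 12°, 138° and −105°, against 15°, 135° and −105° at home.
- **Gap:** the jar's edge is about 36 mm left of the screw axis, the same as the plate's face, so the gap is about 0–1 mm.
- **Jar:** the lid's left edge is in the same top-view pixels as at the start, so it has moved no more than a few mm, and it stands upright.
- **Other things:** the spice jar, tub and carton looked unmoved in the last pictures. I did not check the sauce bottle, mug or can at the end.

**Checks that disagreed:**
- The wrist and top cameras differed by about 4–6 mm on the screw's position. I used a mean.
- The last automatic jar reading from the top view was spoiled by the arm's shadow, so I ignored it.
- A direct pixel reading of the plate in the last wrist picture gave a gap of about 2–4 mm, still under 6 mm.

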